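# Point-and-check the sample in the photometer, then start the reading

## Task

Do the point-and-check before a reading: push the photometer's sliding cover fully open by its grip bar, without gripping the bar, then point from above at the green-capped cuvette, fingertips about two centimetres over its cap and touching nothing, and stay there for two full seconds so that the colleague at the webcam can confirm the sample. Then push the cover fully shut, and only then press the green start key right down and let it come up again. Do not touch the cuvettes or press the red stop key, leave the things beside the instrument where they are, and finish clear of everything; nothing is to be lifted.

Things in the scene. Friction and masses are not known exactly. Their poses are not given: they have to be found in the camera images.
- photometer: white benchtop photometer, 210 (own x) x 300 (own y) x 121 mm high, fixed to the desk. Origin: centre of its underside; own x runs from its front (robot side) to its back, y to its left, z up. Flat top deck 90 mm above the desk; a display console at the back, from own x = 65 mm on, rises to 121 mm
- pit (a point): middle of the sample pit at deck height (90 mm above the desk), at photometer x = -65, y = 0 mm; photometer's axes. The pit is open above when the cover is open, 56 (x) x 156 mm (y); in it a row of five square wells, 25 mm deep, at y = -54, -27, 0, 27, 54 mm from here, floors 30 mm above the desk. A cuvette stands in each; which stands where varies
- cover (a joint): sliding black light cover over the pit, plate 68 (x) x 160 mm (y), its upper face 95 mm above the desk. Value = how far it is pushed back along the photometer's +x: 0 fully shut (grip bar over the middle of the pit), 0.070 m fully open, at its stop. Stands slightly ajar at the start; about 1.5 N of friction; stays where it is left
- cover_grip (a point): middle of the top of the grey grip bar on the cover, moving with it; photometer's axes. The bar is 10 mm thick (x), 90 mm long (y), 18 mm high above the cover plate, top 113 mm above the desk. Push on its front side to open, on its back side to shut; the plate reaches 29 mm beyond the bar on each side
- cuvette_green: clear square cuvette with a green cap, 13 x 13 x 51 mm, loose in a well; origin at the centre of its underside, z up
- green_cap (a point): centre of the top of the green cap, 81 mm above the desk (9 mm below the deck)
- cuvette_blue: clear square cuvette with a blue cap, 13 x 13 x 51 mm, loose in a well; origin at the centre of its underside
- cuvette_a: clear open cuvette, 12 x 12 x 45 mm, loose in a well; origin at the centre of its underside
- cuvette_b: clear open cuvette, 12 x 12 x 45 mm, loose in a well; origin at the centre of its underside
- cuvette_c: clear open cuvette, 12 x 12 x 45 mm, loose in a well; origin at the centre of its underside
- start_key (a joint): green start key on the deck, right of the pit; 0 is up, 0.005 m is fully down; springs back; about 4.2 N presses it right down
- start_key_top (a point): centre of the top of the green start key, 22 x 22 mm, at photometer x = -75, y = -120 mm, its top 99 mm above the desk (9 mm above the deck) when up; pressed downwards
- stop_key (a joint): red stop key on the deck, same make as the start key, 50 mm behind it; 0 is up, 0.005 m is fully down; not to be pressed
- stop_key_top (a point): centre of the top of the red stop key, at photometer x = -25, y = -120 mm, 99 mm above the desk
- amber_vial: amber glass vial with black cap, 22 mm wide, 48 mm tall, standing loose on the desk right of the photometer; origin at the centre of its underside
- clear_vial: clear glass vial with white cap, 22 mm wide, 48 mm tall, standing loose on the desk right of the photometer; origin at the centre of its underside
- beaker: small glass beaker, 51 mm wide, 52 mm tall, loose on the desk right of the photometer; origin at the centre of its underside
- red_stopper: red rubber stopper, 27 mm wide, 24 mm tall, loose on the desk left of the photometer; origin at the centre of its underside

How it is judged:
On the way, in this order (a step that is already met when the one before it is completed fails the run):
1. the cover is pushed fully open (within 5 mm of its stop) (value of joint cover above 0.065 m), for 0.2 s.
2. with the cover open, the tool point stays over the green cap (within 10 mm sideways, TCP 22 to 70 mm above the cap's top), the robot touching nothing, for 1.5 s (value of joint cover above 0.06 m and horizontal distance between the grasp point and green_cap below 0.01 m and z of the grasp point in the frame of green_cap between 0.022 and 0.07 m and contact force between each of the arm, the fingers and anything else below 0.3 N), for 1.5 s.
3. the cover is pushed fully shut (within 4 mm) (value of joint cover below 0.004 m), for 0.2 s.
4. with the cover shut, the green start key is pressed down (at least 3.5 of its 5 mm) (value of joint cover below 0.004 m and value of joint start_key above 0.0035 m), for 0.05 s.
At the end, for the whole second after the job is handed in: The cover is shut within 4 mm, both keys are up again (within 1 mm), every cuvette stands upright in its own well (tilt under 0.15 rad, moved less than 12 mm), and the vials, the beaker and the stopper are within 15 mm of where they stood (value of joint cover below 0.004 m and value of joint each of start_key, stop_key below 0.001 m and angle between each of cuvette_green, cuvette_blue, cuvette_a, cuvette_b, cuvette_c's own z axis and vertical below 0.15 rad and distance of each of cuvette_green, cuvette_blue, cuvette_a, cuvette_b, cuvette_c from where it was at the start of the episode below 0.012 m and distance of each of amber_vial, clear_vial, beaker, red_stopper from where it was at the start of the episode below 0.015 m); the robot touches nothing.
It fails at once if the cover is gripped: between its stops the fingers act on it with over 40 N in all (pushing it along takes a few newtons) (contact force between the fingers and photometer above 40 N and value of joint cover between 0.006 and 0.064 m).
It fails at once if the robot touches a cuvette, or one is lifted or knocked out of its well (contact force between any of the arm, the fingers and cuvette_green above 0.3 N or contact force between any of the arm, the fingers and cuvette_blue above 0.3 N or contact force between any of the arm, the fingers and cuvette_a above 0.3 N or contact force between any of the arm, the fingers and cuvette_b above 0.3 N or contact force between any of the arm, the fingers and cuvette_c above 0.3 N or distance of any of cuvette_green, cuvette_blue, cuvette_a, cuvette_b, cuvette_c from where it was at the start of the episode above 0.015 m).
It fails at once if the start key is pressed while the cover is not shut (value of joint start_key above 0.002 m and value of joint cover above 0.006 m).
It fails at once if the red stop key is pressed (value of joint stop_key above 0.002 m).
It fails at once if a thing beside the instrument is moved, lifted or knocked over (distance of any of amber_vial, clear_vial, beaker, red_stopper from where it was at the start of the episode above 0.02 m or angle between any of amber_vial, clear_vial, beaker, red_stopper's own z axis and vertical above 0.4 rad).
It also fails if it takes over 48 s, if anything falls off the work surface, if the arm or the gripper's body presses on something with over 40 N, if the wrist force passes 120 N, or if a joint passes its speed limit or range.

## Robot

A 6-joint arm with a two-finger parallel gripper is mounted at the origin on a cart in front of the work surface, level with it; the furniture and walls round the work are solid. World frame = base frame: x ahead of the robot, y to its left, z up, the work surface at z = 0. Lengths are in m, angles in rad, forces in N, time in s.
With the tool pointing down it reaches from about 0.425 to 0.95 m from the base axis. Payload 14.7 kg.
Tool frame: the origin (TCP) lies between the finger pads, 19 mm behind the fingertips; this is the grasp point; z points along the fingers, y is the line along which they close (so a half turn about z gives the same grasp; the last joint's range is limited). The gripper opens to 85 mm and grips with 20 to 120 N. Pads are 22 mm wide; open, the fingers measure 114 mm over their backs; the gripper's body (76 mm by 85 mm) begins 54 mm behind the grasp point. The pads swing forward as they close: fully open they stand 13 mm farther back than shut.
Start: joints at [1.27, 0.48, 1.596, -0, 1.065, -0.047], TCP at [0.163, 0.629, 0.25] pointing down, gripper open.
Joint ranges: [-2.75, 2.75], [-0.82, 2.05], [0.23, 2.67], [-1.56, 4.7], [0.09, 2.69], [-2.92, 2.92]. Speed limits (rad/s): [1.89, 1.89, 2.39, 3.01, 3.01, 3.01].

## Interface

Orientations are given as a unit quaternion [x, y, z, w].
In Python, from bench import sensors, eyes, bot, trace, spot_point gives the robot as it stands.
- The arm moves only by the tool arm_command, never from a script. Its argument "plan" is a list of rows, each a list of 7 numbers: the shift along the tool's x, y, z in units of 2 cm (1.0 is 2 cm), then the turn, a rotation vector about the tool's x, y, z in units of 0.12 rad (1.0 is 0.12 rad), then the opening, from -1 (shut) to 1 (fully open). In form: [[tx, ty, tz, rx, ry, rz, gripper], ...]. A call has 1 to 20 rows; each row shifts and turns the commanded pose from where the row before left it, along the tool's axes as they then stand; what a row does not reach is not made up. A row lasts 1/12 s, in which the tool goes at most 41.7 mm and 7.16 degrees, less where a joint would pass 70% of its speed; a pose out of reach is approached as far as the arm can. A call with a number of a shift or a turn outside -1 to 1 is refused whole. A call with a gripper value outside its range is refused whole. The fingers move at their own pace and stop on an object; "force" is the grip in N (left out, the last holds). Time passes only in rows, so rows that do not move let the fingers close. It gives the time, the measured TCP pose, the force, the opening and the grip force at its end, in the units of the state.
- sensors.observe(): the state, without advancing time (a new reading comes with each control period).
- eyes.snapshot(name): name is "scene" or "top" or "wrist"; returns a dict with "pixels" (400x640x3 uint8, red, green, blue), "z_map" (400x640 float32, m along the optical axis (not along the pixel's ray), 0 where there is no reading), "K" (3x3 intrinsics, pixels), "k1" (the pictures are not rectified: a ray, as slopes to the right and down, at radius r is drawn at 1 + k1 r^2 times it, then the intrinsics apply), "origin" and "attitude" of the camera in the world. Camera axes: x right, y down, z forward; pixel columns grow to the right and rows downward; lengths in m; the calibration is good to about 2 mm. A picture is of the moment at which its call begins.
- bot.hand_in(): hands the job in; it is judged then, once.
Trained networks look in a picture, given as the dict that the camera call returned (one of the last four; its "shot" number tells which), for a name from the list of things; names that differ only in an ending like _2 or _b are one class to them, and where a whole thing is asked for, a point or a joint stands for the part that bears it (a point fixed in the world has none). Each returns a list of dicts, best first, with "score" (0 to 1); they miss things now and then, are a little off and sometimes report something else, mostly with a low value. They report only what shows in the picture. A call takes as long as a camera call.
- trace(picture, name): "pixels" (400x640 bool, what is visible of it) and "location" ([column, row] in pixels, amid what is visible of it).
- spot_point(picture, name): "location" ([column, row] in pixels: a listed point, or the origin of a listed thing).
The state is a dict: "time": time; "qpos": joint angles; "qd": joint speeds; "joint_torque": joint torques, N m; "ee_pos": TCP position; "ee_rot": TCP orientation; "force": force on the tool from outside, world axes, zero at the start; "torque": the same for the moment, N m; "grip_width": finger opening in m; "grip_force": force on a finger pad.
Only numpy, scipy, OpenCV 4.12 (cv2) and the standard library are available. Lean on these libraries where they do the work, as an engineer would, in place of code of your own. Each camera call takes 0.05 s, during which the arm holds its last target. There are 200 camera calls.

## Working session

There is one attempt and no reset: what is moved stays moved. The work goes in short steps, Python scripts to look and compute and a tool call to move; the robot and the scene stay as the last step left them, time stands still between calls to the robot, and variables do not carry over. Pictures are saved under pics/ and viewed, at most 10 in all, crops included, and the job is handed in when it is done.

Besides the shell and the picture viewer there is one more tool, called after "Emit:" in YAML: its name, and indented under it one key for each argument. arm_command: Moves the arm, as the interface text tells. Its arguments: {"type":"object","properties":{"plan":{"type":"array"},"force":{"type":"number"}},"required":["plan"]}

```bash
mkdir -p pics
cat > h.py <<'E'
import numpy as np, cv2
from scipy.spatial.transform import Rotation as R
from bench import sensors, eyes, bot, trace, spot_point
def Rm(p):
    a=np.array(p["attitude"]); return a if a.shape==(3,3) else R.from_quat(a).as_matrix()
def ray(p,uv):
    K=np.array(p["K"]);k=float(p["k1"])
    d=np.array([(uv[0]-K[0,2])/K[0,0],(uv[1]-K[1,2])/K[1,1]]);s=d.copy()
    for _ in range(20): s=d/(1+k*(s@s))
    return np.array(p["origin"]),Rm(p)@np.array([s[0],s[1],1])
def atz(p,uv,z):
    o,d=ray(p,uv); return o+d*(z-o[2])/d[2]
def tri(rs):
    A=0;b=0
    for o,d in rs:
        d=d/np.linalg.norm(d);P=np.eye(3)-np.outer(d,d);A=A+P;b=b+P@o
    return np.linalg.solve(A,b)
def save(p,n): cv2.imwrite("pics/"+n,p["pixels"][:,:,::-1])
E
python3 - <<'E'
from h import *
np.set_printoptions(precision=4,suppress=True)
s=sensors.observe();print(s["time"],s["ee_pos"],s["ee_rot"],s["grip_width"])
Z=dict(pit=.09,cover_grip=.113,green_cap=.081,start_key_top=.099,stop_key_top=.099,photometer=0)
ps={n:eyes.snapshot(n) for n in("scene","top")}
for n,p in ps.items():
    save(p,n+"0.png");print(n,p["origin"],p["attitude"],p["k1"])
for k,z in Z.items():
    rs=[]
    for n,p in ps.items():
        for r in spot_point(p,k)[:2]:
            print(k,n,round(r["score"],2),np.array(r["location"]),atz(p,r["location"],z))
        r=spot_point(p,k)
        if r: rs.append(ray(p,r[0]["location"]))
    if len(rs)==2: print("   tri",tri(rs))
E
```

```text
0.0 [0.1631 0.6288 0.2494] [ 0.1266  0.992  -0.0006 -0.0001] 0.08540130176250274
scene [-0.0995 -0.5398  0.5539] [ 0.7742 -0.3674  0.2313 -0.4607] -0.1067980956657114
top [ 0.3895 -0.0187  1.179 ] [-0.7025  0.7068 -0.0592  0.059 ] -0.03456433763052283
pit scene 0.81 [288.6 222.1] [ 0.4912 -0.0323  0.09  ]
pit scene 0.59 [363.  297.4] [ 0.3907 -0.2734  0.09  ]
pit top 0.59 [326.8 229.4] [ 0.4879 -0.0364  0.09  ]
   tri [ 0.4874 -0.0361  0.0932]
cover_grip scene 0.57 [293.2 207.7] [ 0.5114 -0.0273  0.113 ]
cover_grip top 0.64 [327.8 221.2] [ 0.5057 -0.0386  0.113 ]
   tri [ 0.5034 -0.0369  0.12  ]
green_cap scene 0.42 [268.3 219.5] [0.4833 0.0165 0.081 ]
green_cap top 0.47 [325.4 229.7] [ 0.488 -0.033  0.081]
   tri [ 0.4725 -0.0198  0.1021]
start_key_top scene 0.6 [335.6 243.8] [ 0.4766 -0.1585  0.099 ]
start_key_top top 0.38 [376.4 235.2] [ 0.4722 -0.157   0.099 ]
   tri [ 0.4733 -0.1584  0.1003]
stop_key_top scene 0.63 [349.4 233.2] [ 0.5236 -0.1575  0.099 ]
photometer scene 0.58 [307.9 247.7] [ 0.5499 -0.0378  0.    ]
photometer top 0.89 [324.9 212.4] [ 0.5418 -0.0331  0.    ]
photometer top 0.53 [262.7 192.2] [0.5978 0.1345 0.    ]
   tri [ 0.5445 -0.0364  0.0017]
```

Run:
```python
import cv2
a=cv2.imread("pics/scene0.png")[100:340,160:500];b=cv2.imread("pics/top0.png")[130:290,200:450]
cv2.imwrite("pics/s0c.png",cv2.resize(a,None,fx=2.3,fy=2.3,interpolation=2));cv2.imwrite("pics/t0c.png",cv2.resize(b,None,fx=3.2,fy=3.2,interpolation=2))
```

```text
(no output)
```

View pics/s0c.png

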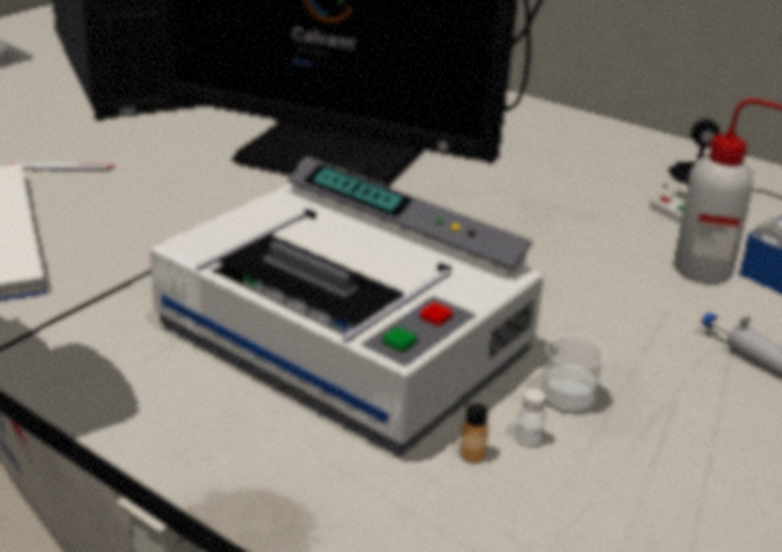

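View pics/t0c.png

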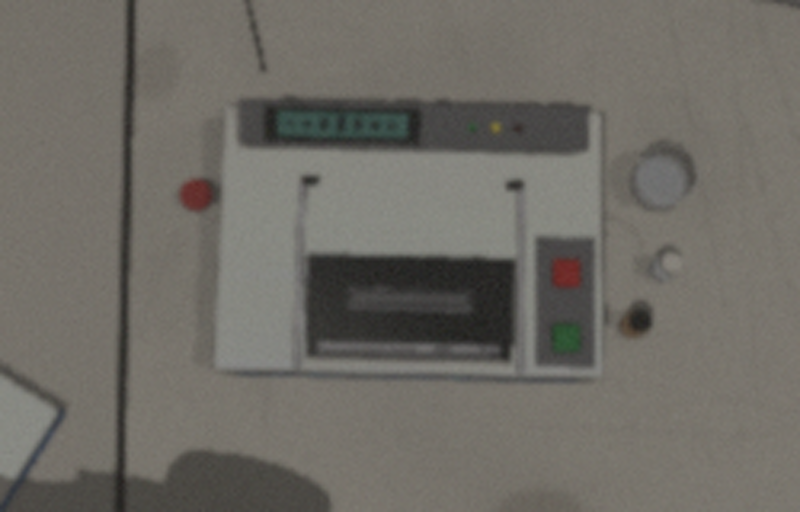

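The top view shows the photometer almost square to the world, with the cover ajar, the bar at about (410,300), the green key at (566,338) and the red key at (566,272). The vials and beaker stand to the right and the stopper to the left. In the scene view the blue cap shows at about (340,323) and a green one at about (250,283). I'll move over the instrument with the gripper shut.

Emit:
arm_command:
  plan:
    - [0,0,0,0,0,-0.7,-1]
    - [0,0,0,0,0,-0.7,-1]
    - [0,0,0,0,0,-0.7,-1]
    - [-0.7,-1,0,0,0,0,-1]
    - [-0.7,-1,0,0,0,0,-1]
    - [-0.7,-1,0,0,0,0,-1]
    - [-0.7,-1,0,0,0,0,-1]
    - [-0.7,-1,0,0,0,0,-1]
    - [-0.7,-1,0,0,0,0,-1]
    - [-0.7,-1,0,0,0,0,-1]
    - [-0.7,-1,0,0,0,0,-1]
    - [-0.7,-1,0,0,0,0,-1]
    - [-0.7,-1,0,0,0,0,-1]
    - [-0.7,-1,0,0,0,0,-1]
    - [-0.7,-1,0,0,0,0,-1]
    - [-0.7,-1,0,0,0,0,-1]
    - [-0.7,-1,0,0,0,0,-1]
    - [-0.7,-1,0,0,0,0,-1]
    - [-0.7,-1,0,0,0,0,-1]
    - [-0.7,-1,0,0,0,0,-1]

```text
time: 2.97
ee_pos: [0.4012, 0.2877, 0.2502]
ee_rot: [0.001, 1.0, 0.0, 0.0]
force: [0.7, 0.9, -0.9]
grip_width: 0.0003
grip_force: 0.0
```

Emit:
arm_command:
  plan:
    - [-0.25,-1,0,0,0,0,-1]
    - [-0.25,-1,0,0,0,0,-1]
    - [-0.25,-1,0,0,0,0,-1]
    - [-0.25,-1,0,0,0,0,-1]
    - [-0.25,-1,0,0,0,0,-1]
    - [-0.25,-1,0,0,0,0,-1]
    - [-0.25,-1,0,0,0,0,-1]
    - [-0.25,-1,0,0,0,0,-1]
    - [-0.25,-1,0,0,0,0,-1]
    - [-0.25,-1,0,0,0,0,-1]
    - [-0.25,-1,0,0,0,0,-1]
    - [-0.25,-1,0,0,0,0,-1]
    - [-0.25,-1,0,0,0,0,-1]
    - [-0.25,-1,0,0,0,0,-1]
    - [-0.25,-1,0,0,0,0,-1]
    - [-0.25,-1,0,0,0,0,-1]
    - [0,0,0,0,0,0,-1]
    - [0,0,0,0,0,0,-1]

```text
time: 4.47
ee_pos: [0.4801, -0.0321, 0.25]
ee_rot: [0.002, 1.0, 0.0, 0.0]
force: [-1.0, 0.3, 0.1]
grip_width: 0.0
grip_force: 0.0
```

Run:
```python
from h import *
np.set_printoptions(precision=4,suppress=True)
s=sensors.observe();print(s["time"],s["ee_pos"],s["ee_rot"],s["grip_width"],s["force"])
Z=dict(cover_grip=.113,green_cap=.081,start_key_top=.099,stop_key_top=.099,pit=.09)
p=eyes.snapshot("wrist");save(p,"w1.png");print(p["origin"],p["attitude"])
for k,z in Z.items():
    for r in spot_point(p,k)[:2]:print(k,round(r["score"],2),np.array(r["location"]),atz(p,r["location"],z))
```

```text
4.4667 [ 0.4801 -0.0321  0.25  ] [0.0019 1.     0.     0.    ] 4.555205474308243e-05 [-0.9964  0.3155  0.1246]
[ 0.4076 -0.0312  0.374 ] [0.701  0.6985 0.1018 0.1021]
cover_grip 0.81 [310.5 210.7] [ 0.4973 -0.0414  0.113 ]
start_key_top 0.94 [193.2 182.1] [ 0.4714 -0.1599  0.099 ]
start_key_top 0.58 [178.4 173.6] [ 0.4626 -0.1739  0.099 ]
stop_key_top 0.61 [200.1 231.1] [ 0.5248 -0.1596  0.099 ]
pit 0.74 [311.3 192.2] [ 0.4849 -0.0412  0.09  ]
```

View pics/w1.png

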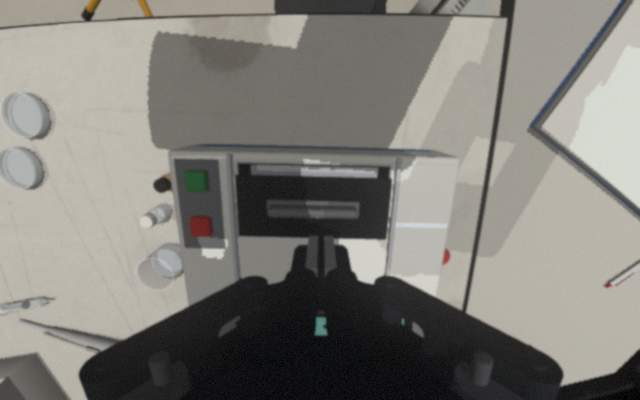

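The wrist view looks from the robot side, with the front at the top. It shows the green key at (195,181), the red key at (200,226), the bar at (312,209) and the closed fingers at about (322,250). I'll refine the pose from the colour blobs and the bar.

```bash
cat >> h.py <<'E'
def blob(p,col,box=None):
    h=cv2.cvtColor(p["pixels"],cv2.COLOR_RGB2HSV);lo,hi={"g":((45,110,25),(80,255,255)),"b":((95,110,25),(125,255,255)),"r":((0,150,50),(8,255,255))}[col]
    m=cv2.inRange(h,lo,hi)
    if col=="r": m|=cv2.inRange(h,(172,150,50),(180,255,255))
    n,_,st,c=cv2.connectedComponentsWithStats(m)
    return [(int(st[i,4]),c[i].round(1)) for i in sorted(range(1,n),key=lambda i:-st[i,4]) if st[i,4]>5][:6]
E
python3 - <<'E'
from h import *
np.set_printoptions(precision=4,suppress=True)
for n in("wrist","top","scene"):
    p=eyes.snapshot(n)
    for c in "grb":
        for a,x in blob(p,c)[:5]: print(n,c,a,x,atz(p,x,.099)[:2])
    t=trace(p,"cover_grip")
    if t: 
        ys,xs=np.nonzero(t[0]["pixels"]);print("cover trace",t[0]["score"],xs.min(),xs.max(),ys.min(),ys.max())
    if n=="wrist":
        for u in [(237,162),(391,163),(173,155),(457,158)]: print(u,atz(p,u,.09)[:2])
        cv2.imwrite("pics/w1c.png",cv2.resize(p["pixels"][140:260,160:400,::-1],None,fx=3.3,fy=3.3,interpolation=2))
E
```

```text
wrist g 347 [193.9 180.5] [ 0.4698 -0.1576]
wrist r 320 [198.8 225.8] [ 0.5188 -0.1587]
wrist r 16 [444.6 258.3] [0.5574 0.106 ]
cover trace 0.69 233 390 174 239
(237, 162) [ 0.4528 -0.1149]
(391, 163) [0.4539 0.0415]
(173, 155) [ 0.4452 -0.1801]
(457, 158) [0.4486 0.1089]
top r 27 [261.4 189.6] [0.5868 0.125 ]
top r 7 [411.   56.9] [ 0.9383 -0.2611]
top b 21 [624.9 224.8] [ 0.4926 -0.7776]
top b 12 [451.2  41.1] [ 0.9833 -0.3699]
scene g 114 [333.2 247.2] [ 0.4647 -0.1617]
scene g 23 [307.1  96.2] [1.2505 0.5257]
scene g 15 [267.8 220.6] [ 0.4573 -0.0069]
scene r 174 [475.9 163.6] [ 1.0313 -0.2238]
scene r 97 [349.1 236.5] [ 0.5134 -0.1636]
scene r 44 [494.2 145.5] [ 1.2073 -0.2175]
scene r 35 [472.2 195.3] [ 0.8404 -0.2835]
scene b 942 [509.9 220.6] [ 0.7798 -0.3881]
scene b 314 [281.1 256.8] [ 0.3813 -0.1094]
scene b 21 [523.4 175.3] [ 1.042  -0.3469]
scene b 18 [308.2 239.8] [ 0.4546 -0.1117]
scene b 16 [143.6 134.4] [0.5852 0.6232]
cover trace 0.78 256 334 203 241
```

View pics/w1c.png

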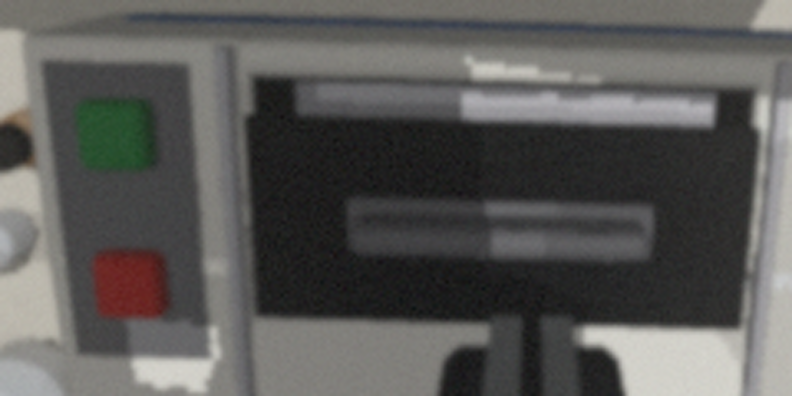

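Run:
```python
from h import *
np.set_printoptions(precision=4,suppress=True)
p=eyes.snapshot("wrist")
for v in range(228,275,4):
  for u in (313,330):
    z=p["z_map"][v,u];o,d=ray(p,(u,v));print(u,v,o+d*z)
for (u,v) in [(307,182),(330,182),(300,205),(330,208),(350,208)]:
    z=p["z_map"][v,u];o,d=ray(p,(u,v));print(u,v,o+d*z)
s=eyes.snapshot("scene")
for u,z in(((267.8,220.6),.081),((308.2,239.8),.081),((333.2,247.2),.097),((349.1,236.5),.097)): print(atz(s,u,z))
```

```text
313 228 [ 0.523  -0.0387  0.0948]
330 228 [ 0.5229 -0.0206  0.095 ]
313 232 [ 0.5273 -0.0387  0.0955]
330 232 [ 0.5268 -0.0206  0.0966]
313 236 [ 0.4692 -0.0346  0.2359]
330 236 [ 0.469  -0.0256  0.2363]
313 240 [ 0.4691 -0.0345  0.2411]
330 240 [ 0.4691 -0.0257  0.2411]
313 244 [ 0.4687 -0.0343  0.2467]
330 244 [ 0.4686 -0.0259  0.2469]
313 248 [ 0.4695 -0.0342  0.2495]
330 248 [ 0.4686 -0.026   0.2511]
313 252 [ 0.4691 -0.0341  0.2544]
330 252 [ 0.4686 -0.0262  0.2553]
313 256 [ 0.4693 -0.034   0.258 ]
330 256 [ 0.4686 -0.0263  0.2591]
313 260 [ 0.4691 -0.0339  0.2619]
330 260 [ 0.469  -0.0264  0.2623]
313 264 [ 0.469  -0.0338  0.2657]
330 264 [ 0.4691 -0.0265  0.2656]
313 268 [ 0.469  -0.0337  0.2691]
330 268 [ 0.4689 -0.0266  0.2692]
313 272 [ 0.4683 -0.0336  0.2734]
330 272 [ 0.4678 -0.0268  0.2741]
307 182 [ 0.4726 -0.0443  0.0951]
330 182 [ 0.4731 -0.021   0.0934]
300 205 [ 0.4949 -0.0514  0.1021]
330 208 [ 0.4961 -0.0212  0.108 ]
350 208 [ 0.4967 -0.0012  0.1063]
[0.4793 0.0142 0.081 ]
[ 0.4766 -0.0948  0.081 ]
[ 0.4672 -0.16    0.097 ]
[ 0.5161 -0.162   0.097 ]
```

Emit:
arm_command:
  plan:
    - [0.6,-0.3,0,0,0,0,-1]
    - [0,0,1,0,0,0,-1]
    - [0,0,1,0,0,0,-1]
    - [0,0,1,0,0,0,-1]
    - [0,0,1,0,0,0,-1]
    - [0,0,0.8,0,0,0,-1]
    - [0,0,0.6,0,0,0,-1]
    - [0,0,0.5,0,0,0,-1]
    - [0,0,0.3,0,0,0,-1]
    - [0,0,0.2,0,0,0,-1]
    - [0,0,0,0,0,0,-1]

```text
time: 6.08
ee_pos: [0.4674, -0.0375, 0.1216]
ee_rot: [0.001, 1.0, 0.0, -0.0]
force: [-0.2, 0.4, -0.1]
grip_width: 0.0
grip_force: 0.0
```

Emit:
arm_command:
  plan:
    - [-0.2,0,0,0,0,0,-1]
    - [-0.2,0,0,0,0,0,-1]
    - [-0.2,0,0,0,0,0,-1]
    - [-0.2,0,0,0,0,0,-1]
    - [-0.2,0,0,0,0,0,-1]
    - [-0.2,0,0,0,0,0,-1]
    - [-0.2,0,0,0,0,0,-1]
    - [-0.2,0,0,0,0,0,-1]
    - [-0.2,0,0,0,0,0,-1]
    - [-0.2,0,0,0,0,0,-1]
    - [-0.2,0,0,0,0,0,-1]
    - [-0.2,0,0,0,0,0,-1]
    - [-0.2,0,0,0,0,0,-1]
    - [-0.2,0,0,0,0,0,-1]
    - [-0.2,0,0,0,0,0,-1]
    - [-0.2,0,0,0,0,0,-1]

```text
time: 7.42
ee_pos: [0.5324, -0.0375, 0.122]
ee_rot: [0.001, 1.0, -0.0, -0.0]
force: [-1.2, -0.8, 0.2]
grip_width: 0.0003
grip_force: 0.8
```

Run:
```python
from h import *
np.set_printoptions(precision=4,suppress=True)
p=eyes.snapshot("wrist");save(p,"w2.png")
for k,z in dict(green_cap=.081,cover_grip=.113,pit=.09,start_key_top=.099).items():
    for r in spot_point(p,k)[:2]:print(k,round(r["score"],2),np.array(r["location"]),atz(p,r["location"],z))
for c in "gb":
    for a,x in blob(p,c)[:5]: print(c,a,x,atz(p,x,.081)[:2])
```

```text
green_cap 0.61 [409.1 161.6] [0.4861 0.0155 0.081 ]
pit 0.98 [315.4 164.3] [ 0.4862 -0.0396  0.09  ]
start_key_top 0.94 [ 88.4 138.7] [ 0.4702 -0.1594  0.099 ]
g 1711 [ 95.2 138.6] [ 0.4715 -0.1701]
g 358 [406.8 160.4] [0.4854 0.014 ]
b 408 [225.  155.5] [ 0.4823 -0.0928]
```

View pics/w2.png

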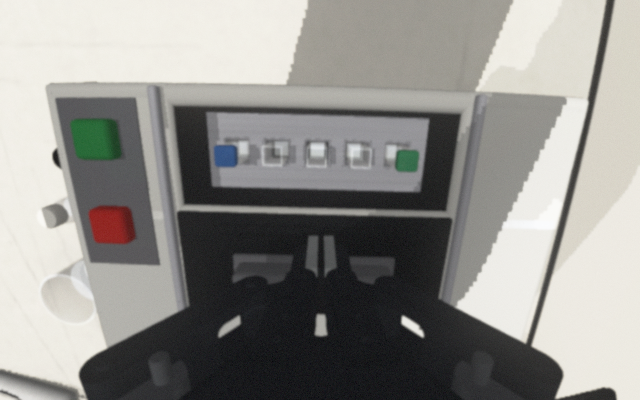

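The wrist view shows the pit open, with the blue cap at (226,156), the green cap at (407,160) in the leftmost well, and three open cuvettes between them. The bar is against the fingers. I'll push the last few millimetres to the stop.

Emit:
arm_command:
  plan:
    - [-0.15,0,0,0,0,0,-1]
    - [-0.15,0,0,0,0,0,-1]
    - [-0.1,0,0,0,0,0,-1]
    - [0,0,0,0,0,0,-1]

```text
time: 8.0
ee_pos: [0.5385, -0.0374, 0.1217]
ee_rot: [0.001, 1.0, 0.0, -0.002]
force: [-9.6, -1.4, 5.0]
grip_width: -0.0001
grip_force: 4.9
```

Emit:
arm_command:
  plan:
    - [-0.05,0,0,0,0,0,-1]
    - [0,0,0,0,0,0,-1]
    - [0,0,0,0,0,0,-1]
    - [0,0,0,0,0,0,-1]
    - [0.4,0,0,0,0,0,-1]
    - [0.4,0,0,0,0,0,-1]
    - [0.4,0.52,0,0,0,0,-1]
    - [0.4,0.52,0,0,0,0,-1]
    - [0.4,0.52,0,0,0,0,-1]
    - [0.4,0.52,0,0,0,0,-1]
    - [0.4,0.52,0,0,0,0,-1]
    - [0,0,0,0,0,0,-1]
    - [0,0,0,0,0,0,-1]

```text
time: 9.08
ee_pos: [0.4847, 0.0156, 0.1221]
ee_rot: [0.0, 1.0, -0.0, 0.0]
force: [1.3, -1.0, -0.0]
grip_width: -0.0002
grip_force: 0.0
```

Run:
```python
from h import *
np.set_printoptions(precision=4,suppress=True)
p=eyes.snapshot("wrist");save(p,"w3.png")
for k,z in dict(green_cap=.081,cover_grip=.113,start_key_top=.099).items():
    for r in spot_point(p,k)[:2]:print(k,round(r["score"],2),np.array(r["location"]),atz(p,r["location"],z))
for c in "gb":
    for a,x in blob(p,c)[:5]: print(c,a,x,atz(p,x,.081)[:2])
```

```text
green_cap 0.81 [318.3 234.6] [0.485  0.0148 0.081 ]
start_key_top 0.96 [ 25.1 222.6] [ 0.4707 -0.1586  0.099 ]
start_key_top 0.72 [285.3 209.6] [ 0.4622 -0.0032  0.099 ]
g 1398 [ 31.4 219.6] [ 0.4756 -0.1746]
g 100 [318.2 230. ] [0.4819 0.0147]
b 430 [151.1 229.2] [ 0.4817 -0.0926]
b 281 [612.4  86.3] [0.3934 0.1849]
b 45 [ 87.5 156.8] [ 0.4348 -0.1246]
b 8 [123.8 157.5] [ 0.4355 -0.1016]
b 8 [132.5 158. ] [ 0.4359 -0.0962]
```

View pics/w3.png

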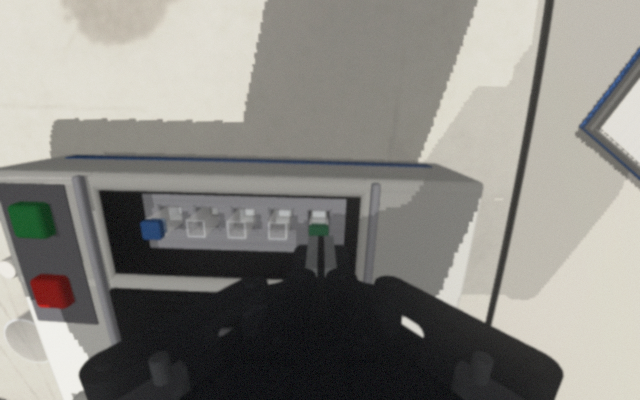

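The view shows the green cap at (318,230), directly under the fingertips, and the cover stays open. I'll hold for more than two seconds.

Emit:
arm_command:
  plan:
    - [0,0,0,0,0,0,-1]
    - [0,0,0,0,0,0,-1]
    - [0,0,0,0,0,0,-1]
    - [0,0,0,0,0,0,-1]
    - [0,0,0,0,0,0,-1]
    - [0,0,0,0,0,0,-1]
    - [0,0,0,0,0,0,-1]
    - [0,0,0,0,0,0,-1]
    - [0,0,0,0,0,0,-1]
    - [0,0,0,0,0,0,-1]
    - [0,0,0,0,0,0,-1]
    - [0,0,0,0,0,0,-1]
    - [0,0,0,0,0,0,-1]
    - [0,0,0,0,0,0,-1]

```text
time: 10.45
ee_pos: [0.4851, 0.0146, 0.122]
ee_rot: [0.001, 1.0, -0.0, -0.0]
force: [-0.0, -0.5, 0.0]
grip_width: 0.0001
grip_force: 0.0
```

Emit:
arm_command:
  plan:
    - [0,0,0,0,0,0,-1]
    - [0,0,0,0,0,0,-1]
    - [0,0,0,0,0,0,-1]
    - [0,0,0,0,0,0,-1]
    - [0,0,0,0,0,0,-1]
    - [0,0,0,0,0,0,-1]
    - [0,0,0,0,0,0,-1]
    - [0,0,0,0,0,0,-1]
    - [0,0,0,0,0,0,-1]
    - [0,0,0,0,0,0,-1]
    - [0,0,0,0,0,0,-1]
    - [0,0,0,0,0,0,-1]
    - [0,0,0,0,0,0,-1]
    - [0,0,0,0,0,0,-1]

```text
time: 11.62
ee_pos: [0.4851, 0.0146, 0.122]
ee_rot: [0.001, 1.0, -0.0, -0.0]
force: [1.0, -0.2, 0.4]
grip_width: -0.0
grip_force: 0.0
```

Emit:
arm_command:
  plan:
    - [0,0,-0.6,0,0,0,-1]
    - [0,0,-0.7,0,0,0,-1]
    - [0,0,-0.7,0,0,0,-1]
    - [0,0,-0.5,0,0,0,-1]
    - [-0.8,-0.44,0,0,0,0,-1]
    - [-0.8,-0.44,0,0,0,0,-1]
    - [-0.8,-0.44,0,0,0,0,-1]
    - [-0.8,-0.44,0,0,0,0,-1]
    - [-0.8,-0.44,0,0,0,0,-1]
    - [-0.8,-0.44,0,0,0,0,-1]
    - [0,0,0,0,0,0,-1]
    - [0,0,0,0,0,0,-1]

```text
time: 12.62
ee_pos: [0.5812, -0.0387, 0.1717]
ee_rot: [0.001, 1.0, 0.0, -0.0]
force: [-1.0, -0.6, -0.1]
grip_width: 0.0003
grip_force: 0.0
```

Run:
```python
from h import *
np.set_printoptions(precision=4,suppress=True)
print(sensors.observe()["ee_pos"])
p=eyes.snapshot("wrist");save(p,"w4.png")
for r in spot_point(p,"cover_grip")[:2]:print(r["score"],r["location"],atz(p,r["location"],.113))
p=eyes.snapshot("scene")
for r in spot_point(p,"cover_grip")[:2]:print(r["score"],r["location"],atz(p,r["location"],.113))
```

```text
[ 0.5812 -0.0387  0.1717]
0.76 [315.4, 182.8] [ 0.5519 -0.0414  0.113 ]
0.2 [319.5, 86.4] [ 0.4917 -0.0385  0.113 ]
0.83 [309.9, 202.0] [ 0.5528 -0.0379  0.113 ]
```

View pics/w4.png

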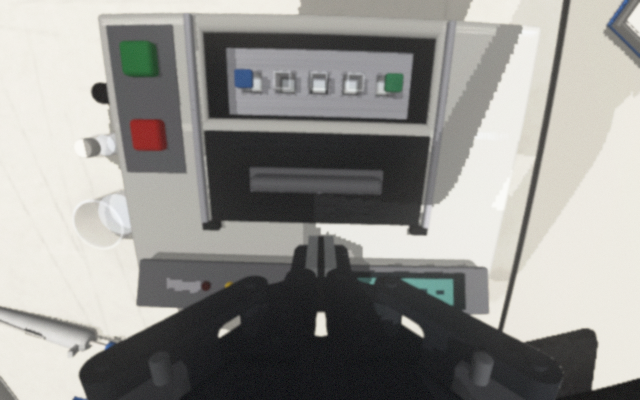

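The view shows the cover open, the bar centred at (316,181), and the fingertips behind it with clear room before the console. I'll descend and push forward.

Emit:
arm_command:
  plan:
    - [0,0,0.6,0,0,0,-1]
    - [0,0,0.6,0,0,0,-1]
    - [0,0,0.6,0,0,0,-1]
    - [0,0,0.4,0,0,0,-1]
    - [0,0,0.3,0,0,0,-1]
    - [0,0,0,0,0,0,-1]

```text
time: 13.32
ee_pos: [0.5802, -0.0382, 0.1208]
ee_rot: [0.001, 1.0, 0.0, -0.001]
force: [-0.2, 0.3, 0.3]
grip_width: -0.0001
grip_force: 0.0
```

Emit:
arm_command:
  plan:
    - [0.2,0,0,0,0,0,-1]
    - [0.2,0,0,0,0,0,-1]
    - [0.2,0,0,0,0,0,-1]
    - [0.2,0,0,0,0,0,-1]
    - [0.2,0,0,0,0,0,-1]
    - [0.2,0,0,0,0,0,-1]
    - [0.2,0,0,0,0,0,-1]
    - [0.2,0,0,0,0,0,-1]
    - [0.2,0,0,0,0,0,-1]
    - [0.2,0,0,0,0,0,-1]
    - [0.2,0,0,0,0,0,-1]
    - [0.2,0,0,0,0,0,-1]
    - [0.2,0,0,0,0,0,-1]
    - [0.2,0,0,0,0,0,-1]
    - [0.2,0,0,0,0,0,-1]
    - [0.2,0,0,0,0,0,-1]
    - [0.2,0,0,0,0,0,-1]
    - [0.2,0,0,0,0,0,-1]
    - [0,0,0,0,0,0,-1]

```text
time: 14.9
ee_pos: [0.5079, -0.0382, 0.1219]
ee_rot: [0.001, 1.0, 0.0, -0.0]
force: [0.1, -0.2, -0.5]
grip_width: -0.0001
grip_force: 0.0
```

Emit:
arm_command:
  plan:
    - [0.1,0,0,0,0,0,-1]
    - [0.1,0,0,0,0,0,-1]
    - [0.1,0,0,0,0,0,-1]
    - [0.1,0,0,0,0,0,-1]
    - [0,0,0,0,0,0,-1]

```text
time: 15.32
ee_pos: [0.5005, -0.0382, 0.1219]
ee_rot: [0.001, 1.0, 0.0, -0.0]
force: [-0.5, -0.2, -0.3]
grip_width: 0.0
grip_force: 0.0
```

Emit:
arm_command:
  plan:
    - [0.05,0,0,0,0,0,-1]
    - [0.05,0,0,0,0,0,-1]
    - [0.05,0,0,0,0,0,-1]

```text
time: 15.57
ee_pos: [0.4999, -0.0384, 0.1223]
ee_rot: [0.001, 1.0, -0.0, 0.002]
force: [14.2, 2.8, -9.3]
grip_width: -0.0001
grip_force: 7.1
```

Emit:
arm_command:
  plan:
    - [0,0,0,0,0,0,-1]
    - [0,0,0,0,0,0,-1]
    - [0,0,0,0,0,0,-1]
    - [-0.3,0,0,0,0,0,-1]
    - [-0.3,0,0,0,0,0,-1]
    - [0,0,-0.7,0,0,0,-1]
    - [0,0,-0.7,0,0,0,-1]
    - [0,0,-0.6,0,0,0,-1]
    - [0.27,-0.86,0,0,0,0,-1]
    - [0.27,-0.86,0,0,0,0,-1]
    - [0.27,-0.86,0,0,0,0,-1]
    - [0.27,-0.86,0,0,0,0,-1]
    - [0.27,-0.86,0,0,0,0,-1]
    - [0.27,-0.86,0,0,0,0,-1]
    - [0.27,-0.86,0,0,0,0,-1]
    - [0,0,0,0,0,0,-1]
    - [0,0,0,0,0,0,-1]

```text
time: 16.98
ee_pos: [0.4719, -0.1592, 0.1619]
ee_rot: [0.002, 1.0, 0.0, -0.0]
force: [-0.8, 1.2, 0.4]
grip_width: -0.0003
grip_force: 0.0
```

Run:
```python
from h import *
np.set_printoptions(precision=4,suppress=True)
print(sensors.observe()["ee_pos"])
p=eyes.snapshot("wrist");save(p,"w5.png")
for k,z in dict(start_key_top=.099,stop_key_top=.099,cover_grip=.113).items():
    for r in spot_point(p,k)[:2]:print(k,round(r["score"],2),np.array(r["location"]),atz(p,r["location"],z))
```

```text
[ 0.4719 -0.1592  0.1619]
start_key_top 0.82 [318.8 219.9] [ 0.4704 -0.1598  0.099 ]
cover_grip 0.67 [493.4 242.9] [ 0.4825 -0.0404  0.113 ]
```

View pics/w5.png

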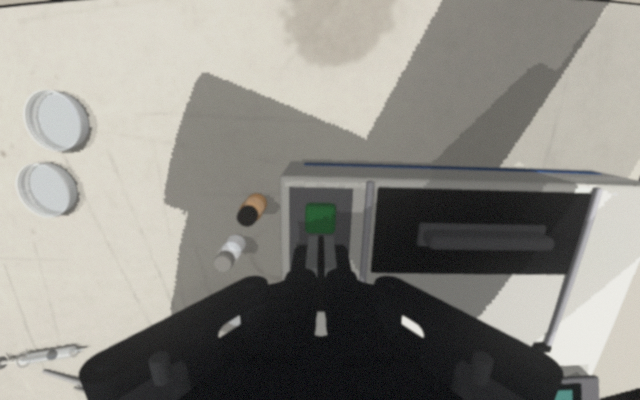

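The view shows the green key at (320,219) under the fingertips, and the cover shut with the whole pit covered. Now I'll press the key.

Emit:
arm_command:
  plan:
    - [0,0,0.6,0,0,0,-1]
    - [0,0,0.6,0,0,0,-1]
    - [0,0,0.5,0,0,0,-1]
    - [0,0,0.3,0,0,0,-1]
    - [0,0,0.1,0,0,0,-1]
    - [0,0,0.1,0,0,0,-1]
    - [0,0,0.1,0,0,0,-1]
    - [0,0,0.1,0,0,0,-1]
    - [0,0,0.05,0,0,0,-1]
    - [0,0,0,0,0,0,-1]
    - [0,0,0,0,0,0,-1]

```text
time: 18.1
ee_pos: [0.4721, -0.1586, 0.1132]
ee_rot: [0.001, 1.0, -0.0, 0.0]
force: [0.1, 2.9, 3.6]
grip_width: -0.0
grip_force: 1.9
```

Emit:
arm_command:
  plan:
    - [0,0,0.05,0,0,0,-1]
    - [0,0,0.05,0,0,0,-1]
    - [0,0,0.05,0,0,0,-1]
    - [0,0,0,0,0,0,-1]
    - [0,0,0,0,0,0,-1]

```text
time: 18.52
ee_pos: [0.4723, -0.1587, 0.1118]
ee_rot: [0.001, 1.0, -0.0, 0.001]
force: [-9.7, 6.5, 47.0]
grip_width: 0.0001
grip_force: 23.6
```

The key is bottomed out at 47 N, so I'll lift clear.

Emit:
arm_command:
  plan:
    - [0,0,-0.3,0,0,0,-1]
    - [0,0,-0.6,0,0,0,-1]
    - [0,0,-1,0,0,0,-1]
    - [0,0,-1,0,0,0,-1]
    - [0,0,-1,0,0,0,-1]
    - [0,0,-1,0,0,0,-1]
    - [0,0,-1,0,0,0,-1]
    - [0,0,-1,0,0,0,-1]
    - [0,0,0,0,0,0,-1]
    - [0,0,0,0,0,0,-1]
    - [0,0,0,0,0,0,-1]

```text
time: 19.43
ee_pos: [0.4717, -0.1586, 0.2476]
ee_rot: [0.001, 1.0, -0.0, -0.0]
force: [-0.6, 0.4, -0.2]
grip_width: 0.0004
grip_force: 0.0
```

Run:
```python
from h import *
np.set_printoptions(precision=4,suppress=True)
p=eyes.snapshot("wrist");save(p,"w6.png")
for k,z in dict(start_key_top=.099,cover_grip=.113).items():
    for r in spot_point(p,k)[:2]:print(k,round(r["score"],2),np.array(r["location"]),atz(p,r["location"],z))
```

```text
start_key_top 0.65 [319.2 191.2] [ 0.4723 -0.1593  0.099 ]
cover_grip 0.6 [441.5 204.1] [ 0.4816 -0.0407  0.113 ]
```

View pics/w6.png

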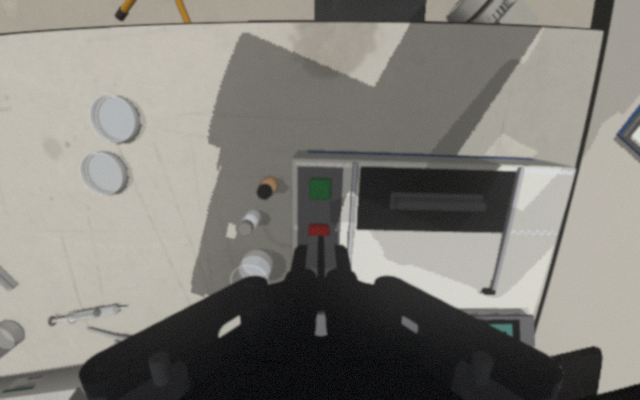

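The cover is shut with the bar at (437,201), the keys are up at (320,188) and (319,230), and the vials and beaker are in place. The arm is clear, so I'm handing in.

```bash
python3 -c "
from bench import bot
print(bot.hand_in())"
```

```text
the job is handed in; nothing more can be done
None
```

I pushed the cover open, pointed at the green-capped cuvette for over two seconds, pushed the cover shut, pressed and released the start key, and handed the job in with the arm clear; no verdict came back.

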